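# Back the filling carousel up one notch

## Task

The pot wheel was clicked on one notch too far and an open pot went past the filling spout unfilled. With the fingertips only, without pinching anything, lift the ratchet pawl out of the pins by pushing its thumb bar back until it tips over and stays up, push the wheel gently backward (clockwise seen from above) by its pins exactly one notch, so that this open pot stands under the spout, and then tip the pawl down again so that it locks between the pins. Do not click the wheel forward, and leave the things standing around the machine where they are.

Things in the scene. Friction and masses are not known exactly. Their poses are not given: they have to be found in the camera images.
- station: Filling machine fixed to the counter: grey base 280 x 280 x 12 mm carrying a wheel that turns on a vertical axis. Origin on the wheel's axis at counter level. Machine axes, used below: +x from the axis towards the spout, +y 90 degrees counter-clockwise (from above), -y towards the pawl, z up.
- wheel_top (a point): Centre of the wheel's upper face, 45 mm above the counter; turns with the wheel. Aluminium disc, 226 mm diameter. 8 upright steel pins, 12 mm diameter, 30 mm tall (tops 75 mm above the counter), stand on a circle of 100 mm radius, at 20.5 + 45 k degrees counter-clockwise from machine +x when joint wheel is 0.
- wheel (a joint): Turn of the wheel, rad; 0 = a pot exactly under the spout (starts within 0.06 of it); grows counter-clockwise from above = forward. One notch = 0.785, so one notch back = -0.785. Friction (1 to 2 N at a pin) holds it where it is left. With the pawl down it goes back only about 0.1: a pin meets the pawl's nose.
- open_pot (a point): Centre of the rim of the missed open pot; moves with the wheel. 8 white pots, 42 mm diameter, sit on a circle of 62 mm radius, 8 to 10 mm above the wheel's face. At joint 0 the missed one is at 45 degrees counter-clockwise from the spout; those at 90, 135, 180, 225 wear lids; those at 0, 270, 315 are open too.
- spout (a point): Lower end of the filling nozzle, 62 mm from the wheel's axis in machine +x, 78 mm above the counter. It hangs from a level pipe at 144 mm height (18 mm thick), carried by a post outside the wheel at x = +128 mm.
- pawl (a joint): Swing of the ratchet pawl, rad: 0 = down, locked between the pins; 0.80 = tipped over backward on its stop, nose clear above the pins. Hinge axis level, along machine y. Weighted by its thumb bar it stays at either end: let go below about 0.35 it falls down, above about 0.55 it tips back and stays up. Under 2 N moves it.
- pawl_hinge (a point): Centre of the pawl's hinge, fixed, 90 mm above the counter at machine x = -30, y = -96 mm. The bracket that carries it is a post 26 x 14 mm, 98 mm high, outside the wheel at x = -30, y = -127 mm. Nothing hangs over the pawl.
- pawl_nose (a point): Tip of the pawl: a dark steel arm 58 mm long, 20 wide, 8 thick, leaning down from the hinge to machine +x. Down, the nose is 50 mm in +x of the hinge and 30 mm lower; tipped back (0.80), 56 mm in +x and 15 mm higher.
- pawl_bar (a point): Centre of the pawl's thumb bar, 18 mm thick, 30 mm long along machine y, on a 16 x 6 mm tab that stands up from the hinge. Down, it is 15 mm in +x of the hinge and 54 mm above it; tipped back, 28 mm in -x and 48 mm above. A fingertip 25 to 35 mm above hinge level pushes tab and bar level to -x to lift the pawl, to +x to lower it.
- can_a: Lime green drink can, 66 mm diameter, 115 mm high, loose, beside the machine. Origin: centre of its underside. Leave alone.
- can_b: Another such can. Leave alone.
- can_c: Another such can. Leave alone.
- tumbler: White plastic cup, 72 mm wide, 85 mm high, loose. Origin: centre of its underside. Leave alone.
- spoon: Spoon lying on the counter. Leave alone.
- tape: Clear ring of tape, 70 mm wide, 24 mm high. Leave alone.
- jar: Small glass jar, 64 mm wide, 80 mm high. Leave alone.

How it is judged (in metres and radians):
On the way, in this order (a step that is already met when the one before it is completed fails the run):
1. the pawl is tipped over backward and stays up, the wheel still within a quarter notch of its first place (value of joint pawl above 0.65 rad and value of joint wheel between -0.2 and 0.2 rad), for 0.3 s.
2. the wheel stands one notch back, the pawl still up (value of joint wheel between -0.915 and -0.655 rad and value of joint pawl above 0.6 rad), for 0.3 s.
At the end, for the whole second after the job is handed in: The wheel rests one notch back (joint -0.785, give or take 0.13; the missed open pot within 10 mm of the spout's axis in plan), the pawl is down between the pins (joint below 0.08), and every loose thing is within 30 mm of where it stood (value of joint wheel between -0.915 and -0.655 rad and value of joint pawl below 0.08 rad and not (velocity of joint wheel above 0.05 rad/s) and not (velocity of joint wheel below -0.05 rad/s) and horizontal distance between open_pot and spout below 0.01 m and distance of each of can_a, can_b, can_c, tumbler, spoon, tape, jar from where it was at the start of the episode below 0.03 m); the robot touches nothing.
It fails at once if the wheel is turned forward by more than a third of a notch (value of joint wheel above 0.26 rad).
It fails at once if the wheel is pushed back by more than one and a half notches (value of joint wheel below -1.18 rad).
It fails at once if the pawl is pinched or forced (over 25 N) (contact force between the fingers and pawl above 25 N).
It fails at once if the wheel is pinched or forced (over 25 N) (contact force between the fingers and wheel above 25 N).
It fails at once if a loose thing is lifted, carried or knocked away (distance of any of can_a, can_b, can_c, tumbler, spoon, tape, jar from where it was at the start of the episode above 0.03 m).
It also fails if it takes over 64 s, if anything falls off the work surface, if the arm or the gripper's body presses on something with over 40 N, if the wrist force passes 120 N, or if a joint passes its speed limit or range.

## Robot

A 6-joint arm with a two-finger parallel gripper is mounted at the origin on the work surface. World frame = base frame: x ahead of the robot, y to its left, z up, the work surface at z = 0. Lengths are in mm, angles in rad, forces in N, time in s.
With the tool pointing down it reaches from about 300 to 775 mm from the base axis. Payload 14.6 kg.
Tool frame: the origin (TCP) lies at the very end of the fingers, on their centre line; the grasp point (between the pads) lies 19 mm behind it; z points along the fingers, y is the line along which they close (so a half turn about z gives the same grasp; the last joint's range is limited). The gripper opens to 94 mm and grips with 3 to 60 N. Pads are 16 mm wide; open, the fingers measure 119 mm over their backs; the gripper's body (75 mm by 177 mm) begins 78 mm behind the grasp point.
Start: joints at [-1.38, 0.3, 1.521, -0, 1.321, -0.067], TCP at [140.218, -531.816, 205.446] pointing down, gripper open.
Joint ranges: [-3.03, 3.03], [-0.79, 2.21], [0.23, 2.52], [-1.04, 4.18], [0, 3.07], [-2.55, 2.55]. Speed limits (rad/s): [2.22, 2.22, 2.57, 3.14, 3.14, 3.14].

## Interface

Orientations are given as [roll, pitch, yaw] about the fixed x, y, z axes, in that order (R = Rz(yaw) Ry(pitch) Rx(roll)).
In Python, from cell import manip, camera, get_calibration gives the robot as it stands. The module is installed in compiled form; this text tells all that it offers.
- The arm moves only by the tool jog_arm, never from a script. Its argument "plan" is one flat list of numbers, 6 for each row, row after row: the shift along the world's x, y, z in m, then the turn, a rotation vector about the world's x, y, z in degrees. A call has 1 to 20 rows; each row is the pose to reach, as a shift and turn from the pose commanded when the call began; what a row does not reach only later rows make up. A row lasts 1/10 s, in which the tool goes at most 50 mm and 8.59 degrees, less where a joint would pass 70% of its speed; a pose out of reach is approached as far as the arm can. A call with a gripper value outside its range is refused whole. "claw" is the finger opening in m, from 0 to 0.094, set as the call begins (left out, the last holds). The fingers move at their own pace and stop on an object; "force" is the grip in N (left out, the last holds). Time passes only in rows, so rows that repeat a pose let the fingers close. It gives the time, the measured TCP pose, the force, the opening and the grip force at its end, in the units of the state.
- manip.read_state(): the state, without advancing time (a new reading comes with each control period).
- camera(name): name is "side" or "top"; returns (picture, depth): 480x640x3 uint8, red, green, blue; 480x640 float32, mm along the optical axis (not along the pixel's ray), 0 where there is no reading.
- get_calibration(name): a dict with "fx", "fy", "cx", "cy" (pixels), "origin" and "attitude" of the camera in the world. Camera axes: x right, y down, z forward; pixel columns grow to the right and rows downward; lengths in mm; the calibration is good to about 2 mm. A picture is of the moment at which its call begins. get_calibration takes no time and is no camera call.
- manip.sign_off(): hands the job in; it is judged then, once.
The state is a dict: "clock": time; "joints": joint angles; "qd": joint speeds; "effort": joint torques, N m; "eef_pos": TCP position; "eef_rot": TCP orientation; "wrist_force": force on the tool from outside, world axes, zero at the start; "moment": the same for the moment, N m; "finger_gap": finger opening in mm; "finger_force": force on a finger pad.
Only numpy, scipy, OpenCV 4.12 (cv2) and the standard library are available. Lean on these libraries where they do the work, as an engineer would, in place of code of your own. Each camera call takes 0.05 s, during which the arm holds its last target. There are 200 camera calls.

## Working session

There is one attempt and no reset: what is moved stays moved. The work goes in short steps, Python scripts to look and compute and a tool call to move; the robot and the scene stay as the last step left them, time stands still between calls to the robot, and variables do not carry over. Pictures are saved under pics/ and viewed, at most 10 in all, crops included, and the job is handed in when it is done.

Besides the shell and the picture viewer there is one more tool, called by a JSON object that holds its "name" and its "arguments", one argument or row to a line. jog_arm: Moves the arm, as the interface text tells. Its arguments: {"type":"object","properties":{"plan":{"type":"array"},"claw":{"type":"number"},"force":{"type":"number"}},"required":["plan"]}

```bash
mkdir -p pics; cat > h.py <<'E'
import numpy as np,cv2
from cell import manip,camera,get_calibration
def snap(n,f):
    p,d=camera(n); cv2.imwrite(f'pics/{f}.png',p[:,:,::-1]); np.save(f'pics/{f}.npy',d); return p,d
def w(n,d,u,v):
    c=get_calibration(n); z=d[v,u]
    R=np.array(c['attitude'],float)
    if R.shape!=(3,3):
        from scipy.spatial.transform import Rotation as Q
        R=Q.from_euler('xyz',R).as_matrix()
    return R@np.array([(u-c['cx'])/c['fx']*z,(v-c['cy'])/c['fy']*z,z])+np.array(c['origin'])
E
python3 - <<'E'
from h import *
for n in ('top','side'):
    snap(n,n+'0'); print(get_calibration(n))
print(manip.read_state())
E
```

```text
{'fx': 499.9711561385364, 'fy': 499.9711561385364, 'cx': 316.0874957584428, 'cy': 241.26553748888932, 'origin': array([ 428.53945797,   25.67235125, 1359.47177894]), 'attitude': array([-3.02817484, -0.02573779, -1.55031542])}
{'fx': 561.2427347048201, 'fy': 561.2427347048201, 'cx': 326.26773089912524, 'cy': 236.07891471753004, 'origin': array([ -377.45354423, -1074.85851726,  1012.59280863]), 'attitude': array([-2.12204379, -0.01202996, -0.71908591])}
{'clock': 0.1, 'joints': array([-1.37960043e+00,  3.00426877e-01,  1.52147649e+00,  4.14713910e-05,
        1.32068275e+00, -6.65944664e-02]), 'qd': array([ 1.03831523e-03, -1.74792604e-03, -2.12645357e-03, -4.33793741e-04,
        1.35954274e-03, -6.06997394e-05]), 'effort': array([ 1.35977672e-03, -5.32645190e+01, -3.53281081e+01,  7.09476345e-02,
        2.35492451e-02, -6.29982151e-05]), 'eef_pos': array([ 140.18956694, -531.6131419 ,  204.95482544]), 'eef_rot': array([-3.14060406e+00, -1.06192348e-04,  2.57780028e-01]), 'wrist_force': array([ 0.04551863, -0.16376819,  0.52966234]), 'moment': array([-0.05460797,  0.01902934, -0.02404437]), 'finger_force': 0.0, 'finger_gap': 93.90958932593878}
```

View pics/top0.png

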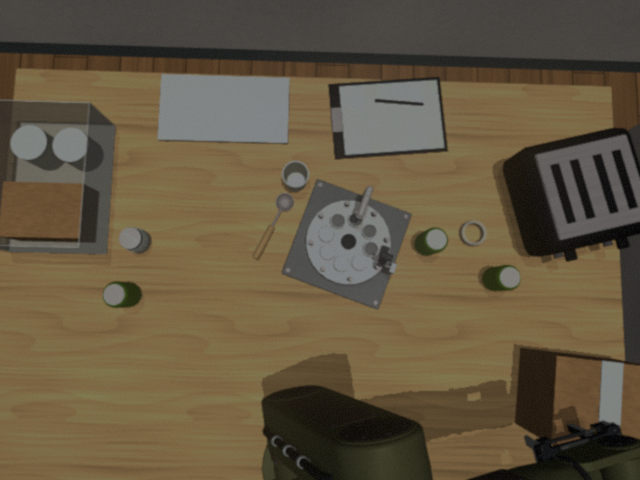

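View pics/side0.png

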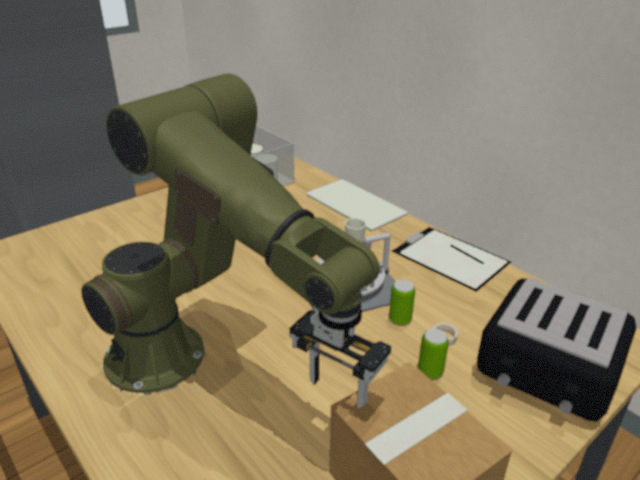

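The top view shows the machine centred near (348,241). The spout post is at (368,190), the pawl is at (387,258), and can_b is close by at (432,241). The tumbler is at (295,176). I'll zoom in and fit the machine frame.

```bash
python3 - <<'E'
from h import *
p=cv2.imread('pics/top0.png'); d=np.load('pics/top0.npy')
c=p[165:325,260:475]; cv2.imwrite('pics/crop0.png',cv2.convertScaleAbs(cv2.resize(c,None,fx=3.7,fy=3.7,interpolation=cv2.INTER_CUBIC),alpha=1.4))
# base plate: points with z 6..18
v,u=np.mgrid[165:325,260:475]; P=np.array([w('top',d,a,b) for a,b in zip(u.ravel(),v.ravel())])
np.save('pics/P.npy',P)
print(np.percentile(P[:,2],[1,10,30,50,90]))
z=P[:,2]; X=P[(z>7)&(z<17)]; 
m=np.zeros(z.shape,np.uint8); m[(z>7)&(z<90)]=255; m=m.reshape(v.shape)
m=cv2.morphologyEx(m,cv2.MORPH_OPEN,np.ones((5,5)))
n,l,s,cen=cv2.connectedComponentsWithStats(m); print(s,cen)
k=1+np.argmax(s[1:,4]); 
Y=P[(l.ravel()==k)]
r=cv2.minAreaRect(Y[:,:2].astype(np.float32)); print(r)
for uv in [(320,181),(410,215),(378,307),(284,271),(348,241)]: print(uv,w('top',d,*uv))
hi=(z>78)&(np.hypot(P[:,0]-r[0][0],P[:,1]-r[0][1])<170)
for q,i in zip(P[hi],np.flatnonzero(hi)): 
    if z[i]>120: print(260+i%215,165+i//215,q.round())
for n_,(a,b) in dict(can=(432,240),can2=(508,278),tumbler=(295,170),tape=(466,240)).items(): print(n_,w('top',d,a,b))
E
```

```text
Traceback (most recent call last):
  File "h.py", line 6, in w
    c=get_calibration(n); z=d[v,u]
ValueError: time passes only in moves, steps and waits
```

View pics/crop0.png

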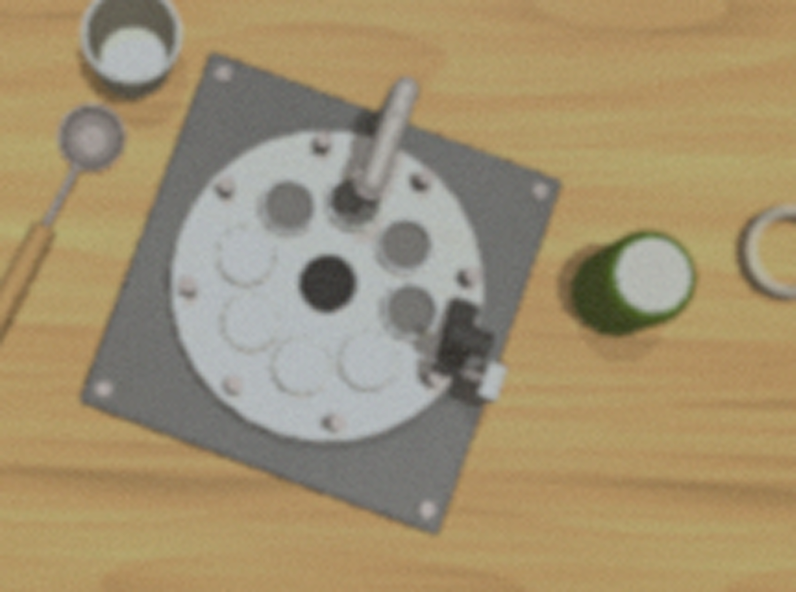

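The crop shows the four open pots at crop pixels (288,207), (355,200), (405,243) and (408,308). The first of these is the missed one. The pins are visible, the pawl is at (463,335) and its bracket top is at (492,380). The base corners are (210,55), (560,183), (437,532) and (83,402).

```bash
cat > h.py <<'E'
import numpy as np,cv2
from scipy.spatial.transform import Rotation as Q
from cell import manip,camera,get_calibration
CAL={n:get_calibration(n) for n in ('top','side')}
def snap(n,f):
    p,d=camera(n); cv2.imwrite(f'pics/{f}.png',p[:,:,::-1]); np.save(f'pics/{f}.npy',d); return p,d
def ray(n,u,v):
    c=CAL[n]; u=np.asarray(u,float);v=np.asarray(v,float)
    r=np.stack([(u-c['cx'])/c['fx'],(v-c['cy'])/c['fy'],np.ones_like(u)],-1)
    return r@Q.from_euler('xyz',c['attitude']).as_matrix().T, np.array(c['origin'])
def w(n,d,u,v):
    r,o=ray(n,u,v); return r*d[v,u][...,None]+o
def wz(n,u,v,z):
    r,o=ray(n,u,v); return o+r*((z-o[2])/r[...,2])[...,None]
E
python3 - <<'E'
from h import *
d=np.load('pics/top0.npy')
f=lambda x,y:(260+(x-1.35)/3.7,165+(y-1.35)/3.7)
cor=np.array([wz('top',*f(*q),12) for q in [(210,55),(560,183),(437,532),(83,402)]])
c=cor.mean(0); print(cor.round(),c.round(1),'sides',np.linalg.norm(np.diff(cor,axis=0),axis=1))
e=(cor[0]+cor[1]-cor[2]-cor[3]); ang=np.arctan2(e[1],e[0]); e2=cor[0]+cor[3]-cor[1]-cor[2]; ang2=np.arctan2(e2[1],e2[0])-np.pi/2
print('ang',np.degrees([ang,ang2]))
a=(ang+ang2)/2; R=np.array([[np.cos(a),-np.sin(a)],[np.sin(a),np.cos(a)]])
print('hub',wz('top',*f(327,283),55)[:2]); 
M=lambda P:(P[...,:2]-c[:2])@R
for q in [(323,140),(422,176),(470,272),(333,417),(233,380),(188,284),(227,183)]:
    m=M(wz('top',*f(*q),75)); print('pin',m.round(),np.hypot(*m).round(1),(np.degrees(np.arctan2(m[1],m[0]))-20.5)%45)
for q in [(288,207),(405,243),(408,308)]:
    m=M(wz('top',*f(*q),55)); print('pot',m.round(),np.hypot(*m).round(1),np.degrees(np.arctan2(m[1],m[0])))
v,u=np.mgrid[165:325,260:475];P=w('top',d,u,v);z=P[...,2];m=M(P)
s=(z>84)&(np.hypot(*(m.transpose(2,0,1)))<170)
for vv,uu in zip(*np.nonzero(s)):
    if m[vv,uu,1]<-60: print((uu+260,vv+165),m[vv,uu].round(),z[vv,uu].round(),end=';')
for n,uv in dict(can=(437,239),can2=(511,278),tumbler=(304,170)).items():
    p=w('top',d,*uv); print('\n',n,p.round(),M(p).round())
E
```

```text
[[ 754.   -3.   12.]
 [ 664. -265.   12.]
 [ 405. -175.   12.]
 [ 494.   84.   12.]] [579.3 -89.7  12. ] sides [276.57668875 273.58700493 273.45247071]
ang [-18.84652855 -18.93334109]
hub [580.18155966 -88.86173541]
pin [93. 39.] 100.4 2.2810663665690143
pin [ 93. -35.] 99.2 3.5570724478037548
pin [ 40. -90.] 98.2 3.472177268681392
pin [-89. -33.] 95.0 0.06470618909949621
pin [-89.  41.] 97.6 44.89712102212778
pin [-37.  93.] 100.0 0.9171353970443761
pin [40. 92.] 100.4 0.9421587514553238
pot [42. 46.] 62.3 47.157571087776404
pot [ 47. -42.] 62.7 -41.53103377957583
pot [  4. -59.] 59.1 -86.44325672973633
(np.int64(382), np.int64(252)) [ -8. -82.] 145.0;(np.int64(383), np.int64(252)) [ -8. -84.] 147.0;(np.int64(384), np.int64(252)) [ -7. -87.] 146.0;(np.int64(385), np.int64(252)) [ -5. -89.] 143.0;(np.int64(381), np.int64(253)) [-11. -81.] 138.0;(np.int64(382), np.int64(253)) [-12. -82.] 152.0;(np.int64(383), np.int64(253)) [-11. -84.] 152.0;(np.int64(384), np.int64(253)) [ -9. -87.] 149.0;(np.int64(385), np.int64(253)) [ -8. -90.] 146.0;(np.int64(386), np.int64(253)) [ -8. -91.] 152.
[... 10797 characters left out ...]
int64(271)) [ -39. -126.] 93.0;(np.int64(392), np.int64(271)) [ -38. -128.] 91.0;(np.int64(393), np.int64(271)) [ -37. -130.] 96.0;(np.int64(394), np.int64(271)) [ -37. -132.] 96.0;(np.int64(389), np.int64(272)) [ -42. -122.] 88.0;(np.int64(390), np.int64(272)) [ -43. -123.] 97.0;(np.int64(391), np.int64(272)) [ -42. -126.] 99.0;(np.int64(392), np.int64(272)) [ -41. -128.] 97.0;(np.int64(393), np.int64(272)) [ -40. -131.] 98.0;(np.int64(394), np.int64(272)) [ -39. -133.] 95.0;(np.int64(392), np.int64(273)) [ -42. -130.] 88.0;(np.int64(393), np.int64(273)) [ -42. -131.] 98.0;
 can [ 584. -309.  112.] [  76. -206.]

 can2 [ 490. -495.  115.] [  46. -412.]

 tumbler [770.  31.  48.] [142. 176.]
```

The machine frame is consistent with the given sizes. Origin is about (581,-89), angle -18.9°. The bracket measures at (-30,-127) and the bar at (-15,-96, top about 150). The wheel reads about +0.03. I'll close the fingers and go above the spout side of the bar.

{"name": "jog_arm", "arguments": {
  "plan": [0,0,0.05,0,0,0,0,0,0.08,0,0,0,0.421,0.348,0.08,0,0,-33.7,0.421,0.348,0.08,0,0,-33.7,0.421,0.348,0.08,0,0,-33.7,0.421,0.348,0.08,0,0,-33.7,0.421,0.348,0.08,0,0,-33.7,0.421,0.348,0.08,0,0,-33.7,0.421,0.348,0.08,0,0,-33.7,0.421,0.348,0.08,0,0,-33.7,0.421,0.348,0.08,0,0,-33.7,0.421,0.348,0.08,0,0,-33.7,0.421,0.348,0.08,0,0,-33.7,0.421,0.348,0.08,0,0,-33.7,0.421,0.348,0.08,0,0,-33.7,0.421,0.348,0.08,0,0,-33.7,0.421,0.348,0.08,0,0,-33.7,0.421,0.348,0.08,0,0,-33.7],
  "claw": 0,
  "force": 20
}}

```text
clock: 1.9
eef_pos: [560.5, -184.9, 285.8]
eef_rot: [3.142, -0.0, -0.332]
wrist_force: [0.1, -0.4, -0.1]
finger_gap: 0.6
finger_force: 0.0
```

{"name": "jog_arm", "arguments": {
  "plan": [0,0,-0.05,0,0,0,0,0,-0.09,0,0,0,0,0,-0.11,0,0,0,0,0,-0.13,0,0,0,0,0,-0.145,0,0,0,0,0,-0.155,0,0,0,0,0,-0.164,0,0,0,0,0,-0.164,0,0,0,0,0,-0.164,0,0,0]
}}

```text
clock: 2.8
eef_pos: [561.4, -184.0, 122.0]
eef_rot: [3.142, -0.001, -0.331]
wrist_force: [0.4, -0.1, 0.8]
finger_gap: 0.3
finger_force: 0.0
```

```bash
python3 - <<'E'
from h import *
p,d=snap('side','s1')
c=cv2.imread('pics/s1.png')[190:340,300:450]; cv2.imwrite('pics/s1c.png',cv2.convertScaleAbs(cv2.resize(c,None,fx=4,fy=4,interpolation=cv2.INTER_CUBIC),alpha=1.5))
E
```

```text
(no output)
```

View pics/s1c.png

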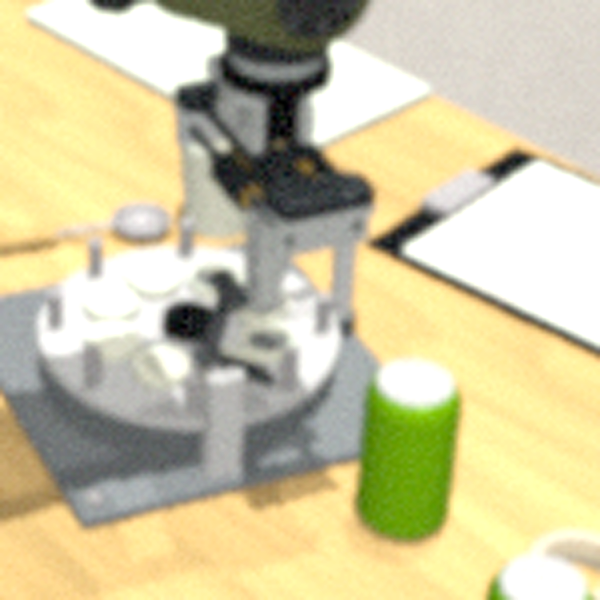

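The fingertip (crop 262,290) is on the spout side of the thumb bar (185,320), clear of everything. Now I'll push it back.

{"name": "jog_arm", "arguments": {
  "plan": [-0.0047,0.0016,0,0,0,0,-0.0071,0.0024,0,0,0,0,-0.0095,0.0032,0,0,0,0,-0.0118,0.0041,0,0,0,0,-0.0142,0.0049,0,0,0,0,-0.0166,0.0057,0,0,0,0,-0.0189,0.0065,0,0,0,0,-0.0213,0.0073,0,0,0,0,-0.0237,0.0081,0,0,0,0,-0.026,0.0089,0,0,0,0,-0.0284,0.0097,0,0,0,0,-0.0308,0.0105,0,0,0,0,-0.0331,0.0113,0,0,0,0,-0.0355,0.0122,0,0,0,0,-0.0378,0.013,0,0,0,0,-0.0402,0.0138,0,0,0,0,-0.0416,0.0143,0,0,0,0,-0.0416,0.0143,0,0,0,0,-0.0416,0.0143,0,0,0,0]
}}

```text
clock: 4.75
eef_pos: [519.6, -169.5, 121.5]
eef_rot: [-3.142, -0.0, -0.33]
wrist_force: [-0.5, -0.8, 0.8]
finger_gap: 0.2
finger_force: 0.0
```

```bash
python3 - <<'E'
from h import *
p,d=snap('side','s2')
c=cv2.imread('pics/s2.png')[190:340,300:450]; cv2.imwrite('pics/s2c.png',cv2.convertScaleAbs(cv2.resize(c,None,fx=4,fy=4,interpolation=cv2.INTER_CUBIC),alpha=1.5))
E
```

```text
(no output)
```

View pics/s2c.png

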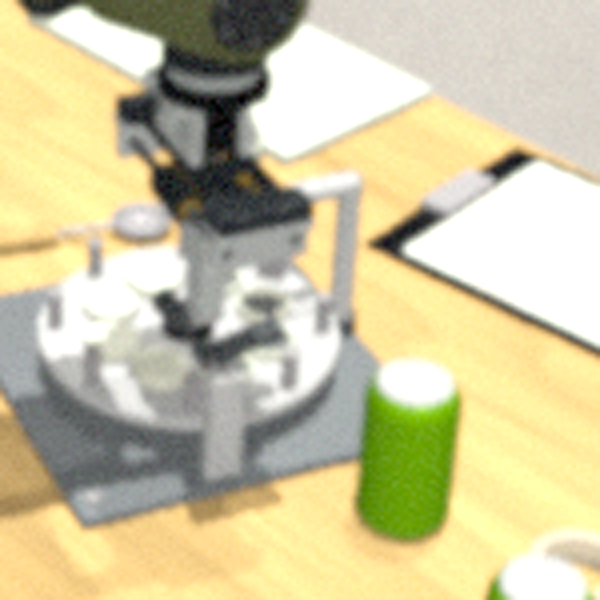

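The pawl nose is raised (crop 250,345) and the contact force is zero, so it is tipped over. Next I'll back off, rise, and go to the CCW side of the pin at 155.5°, on the robot side.

{"name": "jog_arm", "arguments": {
  "plan": [0.0095,-0.0032,0,0,0,0,0.0095,-0.0032,0.04,0,0,0,0.0095,-0.0032,0.09,0,0,0,-0.027,0.127,0.09,0,0,81,-0.027,0.127,0.09,0,0,81,-0.027,0.127,0.09,0,0,81,-0.027,0.127,0.09,0,0,81,-0.027,0.127,0.09,0,0,81,-0.027,0.127,0.09,0,0,81,-0.027,0.127,0.09,0,0,81,-0.027,0.127,0.09,0,0,81,-0.027,0.127,0.09,0,0,81,-0.027,0.127,0.09,0,0,81,-0.027,0.127,0.09,0,0,81,-0.027,0.127,0.09,0,0,81,-0.027,0.127,0.09,0,0,81]
}}

```text
clock: 6.4
eef_pos: [492.8, -42.5, 211.5]
eef_rot: [3.142, -0.0, 1.082]
wrist_force: [-0.7, -0.8, -0.4]
finger_gap: 0.9
finger_force: 0.0
```

```bash
python3 - <<'E'
from h import *
snap('top','t3');p,d=snap('side','s3')
e=lambda f,a,b,k:cv2.convertScaleAbs(cv2.resize(cv2.imread(f)[a:a+150,b:b+150],(k,k),interpolation=cv2.INTER_CUBIC),alpha=1.4)
cv2.imwrite('pics/c3.png',np.hstack([e('pics/s3.png',190,280,400),e('pics/t3.png',170,275,400)]))
print(manip.read_state()['eef_pos'])
# orbit plan
O=np.array([581,-89]);a=np.radians(-18.9)
P=lambda f:O+100*np.array([np.cos(np.radians(f)+a),np.sin(np.radians(f)+a)])
for f in [171,165]+list(np.linspace(162,119.8,16)): print(round(f,1),((P(f)-P(171))/1000).round(4),round(f-171,1))
E
```

```text
[492.72103767 -42.53639731 211.46714717]
171 [0. 0.] 0
165 [0.0054 0.009 ] -6
162.0 [0.0084 0.0132] -9.0
159.2 [0.0115 0.0171] -11.8
156.4 [0.0147 0.0208] -14.6
153.6 [0.0181 0.0243] -17.4
150.7 [0.0217 0.0277] -20.3
147.9 [0.0254 0.0309] -23.1
145.1 [0.0293 0.0339] -25.9
142.3 [0.0333 0.0367] -28.7
139.5 [0.0375 0.0393] -31.5
136.7 [0.0418 0.0417] -34.3
133.9 [0.0462 0.0439] -37.1
131.1 [0.0507 0.0458] -39.9
128.2 [0.0553 0.0476] -42.8
125.4 [0.0599 0.0491] -45.6
122.6 [0.0647 0.0504] -48.4
119.8 [0.0695 0.0514] -51.2
```

View pics/c3.png

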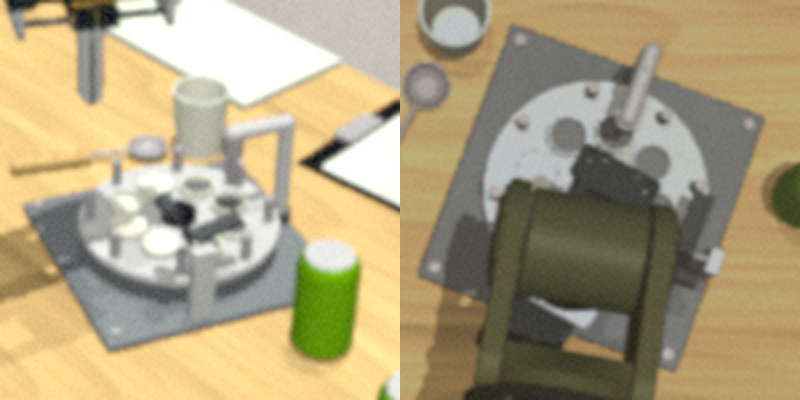

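The pawl stays up (side 215,225) and the wheel has not moved. I'll descend between the pins, then push.

{"name": "jog_arm", "arguments": {
  "plan": [0,0,-0.04,0,0,0,0,0,-0.08,0,0,0,0,0,-0.1,0,0,0,0,0,-0.12,0,0,0,0,0,-0.135,0,0,0,0,0,-0.145,0,0,0,0,0,-0.149,0,0,0,0,0,-0.149,0,0,0,0,0,-0.149,0,0,0]
}}

```text
clock: 7.4
eef_pos: [493.0, -42.6, 63.1]
eef_rot: [3.141, -0.0, 1.083]
wrist_force: [0.0, 0.1, 0.1]
finger_gap: 0.8
finger_force: 0.0
```

{"name": "jog_arm", "arguments": {
  "plan": [0.0027,0.0045,0,0,0,-3,0.0054,0.009,0,0,0,-6,0.0069,0.0111,0,0,0,-7.5,0.0084,0.0132,0,0,0,-9,0.0115,0.0171,0,0,0,-11.8,0.0147,0.0208,0,0,0,-14.6,0.0181,0.0243,0,0,0,-17.4,0.0217,0.0277,0,0,0,-20.3,0.0254,0.0309,0,0,0,-23.1,0.0293,0.0339,0,0,0,-25.9,0.0333,0.0367,0,0,0,-28.7,0.0375,0.0393,0,0,0,-31.5,0.0418,0.0417,0,0,0,-34.3,0.0462,0.0439,0,0,0,-37.1,0.0507,0.0458,0,0,0,-39.9,0.053,0.0467,0,0,0,-41.4,0.0553,0.0476,0,0,0,-42.8,0.0576,0.0484,0,0,0,-44.2,0.0576,0.0484,0,0,0,-44.2,0.0576,0.0484,0,0,0,-44.2]
}}

```text
clock: 9.4
eef_pos: [550.3, 5.9, 62.5]
eef_rot: [3.142, -0.0, 0.312]
wrist_force: [0.0, 0.7, -0.4]
finger_gap: 0.4
finger_force: 0.0
```

```bash
python3 - <<'E'
from h import *
snap('top','t4');snap('side','s4')
e=lambda f,a,b,k:cv2.convertScaleAbs(cv2.resize(cv2.imread(f)[a:a+150,b:b+150],(k,k),interpolation=cv2.INTER_CUBIC),alpha=1.4)
cv2.imwrite('pics/c4.png',np.hstack([e('pics/s4.png',190,280,400),e('pics/t4.png',170,275,400)]))
E
```

```text
(no output)
```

View pics/c4.png

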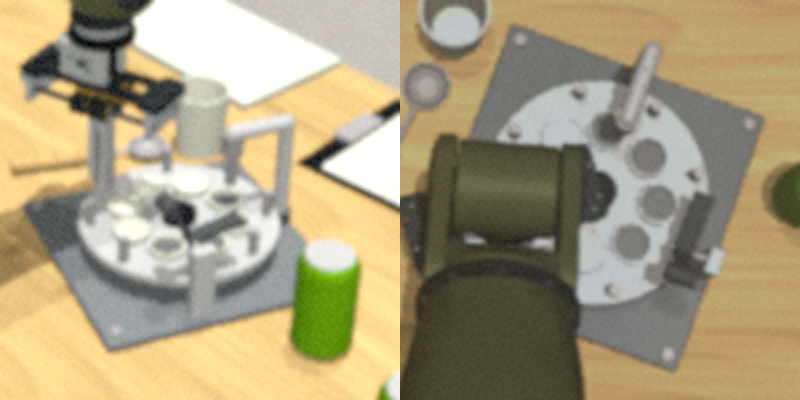

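The wheel moved back and the pawl is still up. Visible pins in the top panel are (580,91), (653,110), (695,174), (613,290) and (515,131). I'll compute the angle from these.

```bash
python3 - <<'E'
from h import *
from scipy.optimize import least_squares
a=np.radians(-18.9)
def W(q): q=np.array(q,float); return wz('top',275+(q[:,0]-400-.8)/2.667,170+(q[:,1]-.8)/2.667,75)[:,:2]
A=W([(591,90),(663,117),(702,187),(521,121),(495,191)]);B=W([(580,91),(653,110),(695,174),(613,290),(515,131)])
def mod(x,th,D):
    ph=np.arctan2(*(D-x).T[::-1])-a; k=np.round((ph-th-np.radians(20.5))/(np.pi/4)); an=np.radians(20.5)+th+k*np.pi/4+a
    return (x+100*np.c_[np.cos(an),np.sin(an)]-D).ravel()
best=None
for t in np.linspace(-.35,.35,8):
    s=least_squares(lambda p:np.r_[mod(p[:2],p[2],A),mod(p[:2],p[3],B)],[581,-89,.03,t])
    if best is None or s.cost<best.cost: best=s
print(best.x,best.cost,best.fun.round(1)); print('back notch',best.x[3]-np.pi/4)
E
```

```text
[ 5.78015907e+02 -8.77592815e+01  2.67948864e-02 -6.32841694e-01] 25.271352445137012 [ 1.  -0.9  0.7 -2.2 -0.2  3.3  0.4  0.1 -2.5  1.6  0.8  0.8  1.8 -2.2
 -0.3 -2.1 -2.1 -0.5  0.5  2.2]
back notch -1.418239857318582
```

The wheel reads -0.633, against -0.642 expected from the finger position. It needs about 7.6° more.

{"name": "jog_arm", "arguments": {
  "plan": [0.0025,0.0007,0,0,0,-1.5,0.0049,0.0014,0,0,0,-2.9,0.0074,0.0021,0,0,0,-4.4,0.0095,0.0026,0,0,0,-5.6,0.0111,0.0029,0,0,0,-6.6,0.0121,0.0031,0,0,0,-7.1,0.0127,0.0032,0,0,0,-7.5,0.0127,0.0032,0,0,0,-7.5,0.0127,0.0032,0,0,0,-7.5,0.0127,0.0032,0,0,0,-7.5,0.0127,0.0032,0,0,0,-7.5]
}}

```text
clock: 10.6
eef_pos: [563.0, 9.0, 62.5]
eef_rot: [3.141, -0.0, 0.181]
wrist_force: [-0.1, -1.1, 0.5]
finger_gap: 0.7
finger_force: 0.1
```

{"name": "jog_arm", "arguments": {
  "plan": [-0.005,-0.0009,0,0,0,0,-0.0098,-0.0018,0,0,0,0,-0.0098,-0.0018,0.03,0,0,0,-0.0098,-0.0018,0.08,0,0,0,-0.0098,-0.0018,0.13,0,0,0,-0.0098,-0.0018,0.15,0,0,0,-0.096,-0.161,0.15,0,0,-29.3,-0.096,-0.161,0.15,0,0,-29.3,-0.096,-0.161,0.15,0,0,-29.3,-0.096,-0.161,0.15,0,0,-29.3,-0.096,-0.161,0.15,0,0,-29.3,-0.096,-0.161,0.15,0,0,-29.3,-0.096,-0.161,0.15,0,0,-29.3]
}}

```text
clock: 11.9
eef_pos: [467.2, -151.2, 212.4]
eef_rot: [-3.141, -0.0, -0.329]
wrist_force: [-0.3, -0.2, -0.3]
finger_gap: 0.4
finger_force: 0.0
```

```bash
python3 - <<'E'
from h import *
snap('top','t5');snap('side','s5')
e=lambda f,a,b,k:cv2.convertScaleAbs(cv2.resize(cv2.imread(f)[a:a+150,b:b+150],(k,k),interpolation=cv2.INTER_CUBIC),alpha=1.4)
cv2.imwrite('pics/c5.png',np.hstack([e('pics/s5.png',190,280,400),e('pics/t5.png',170,275,400)]))
E
```

```text
(no output)
```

View pics/c5.png

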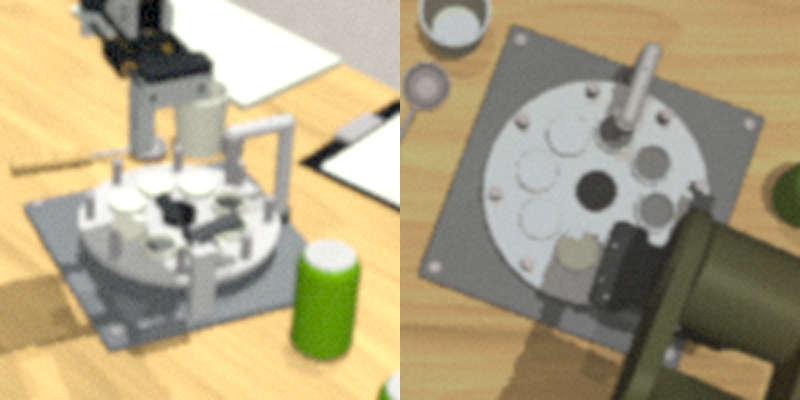

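The pins now match their initial spots, so the wheel is at about -0.76. A lidded pot sits at 45° and the open one is under the spout. The pawl is still up (215,228). I'll lower behind the bar and push it toward +x.

{"name": "jog_arm", "arguments": {
  "plan": [0,0,-0.04,0,0,0,0,0,-0.07,0,0,0,0,0,-0.085,0,0,0,0,0,-0.09,0,0,0,0,0,-0.09,0,0,0,0.0047,-0.0016,-0.09,0,0,0,0.0071,-0.0024,-0.09,0,0,0,0.0095,-0.0032,-0.09,0,0,0,0.0118,-0.0041,-0.09,0,0,0,0.0142,-0.0049,-0.09,0,0,0,0.0166,-0.0057,-0.09,0,0,0,0.0189,-0.0065,-0.09,0,0,0,0.0213,-0.0073,-0.09,0,0,0,0.0237,-0.0081,-0.09,0,0,0,0.026,-0.0089,-0.09,0,0,0,0.0284,-0.0097,-0.09,0,0,0,0.0308,-0.0105,-0.09,0,0,0,0.0331,-0.0113,-0.09,0,0,0,0.0355,-0.0122,-0.09,0,0,0,0.0378,-0.013,-0.09,0,0,0]
}}

```text
clock: 14.0
eef_pos: [504.9, -165.0, 122.4]
eef_rot: [3.142, -0.0, -0.33]
wrist_force: [0.8, -0.1, -0.8]
finger_gap: 0.6
finger_force: 0.0
```

{"name": "jog_arm", "arguments": {
  "plan": [0.002,-0.0007,0,0,0,0,0.004,-0.0014,0,0,0,0,0.004,-0.0014,0,0,0,0,0.004,-0.0014,0,0,0,0]
}}

```text
clock: 14.4
eef_pos: [508.7, -166.3, 122.4]
eef_rot: [-3.142, 0.0, -0.33]
wrist_force: [-0.2, 0.8, 0.0]
finger_gap: 0.1
finger_force: 0.0
```

```bash
python3 - <<'E'
from h import *
snap('side','s6')
c=cv2.imread('pics/s6.png')[200:320,310:430]; cv2.imwrite('pics/s6c.png',cv2.convertScaleAbs(cv2.resize(c,None,fx=5,fy=5,interpolation=cv2.INTER_CUBIC),alpha=1.5))
E
```

```text
(no output)
```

View pics/s6c.png

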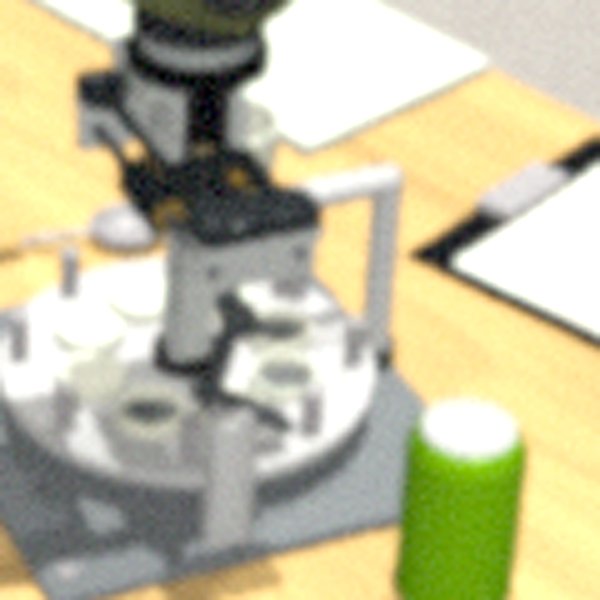

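The pawl is down, with its nose between the pins (255,405) and its bar at (240,310), clear of the finger. I'll retreat backward and up to get a clear top view.

{"name": "jog_arm", "arguments": {
  "plan": [-0.0284,0.0097,0,0,0,0,-0.0284,0.0097,0.04,0,0,0,-0.0284,0.0097,0.09,0,0,0,-0.03,0.01,0.14,0,0,0,-0.08,0.01,0.16,0,0,0,-0.13,0.01,0.16,0,0,0,-0.13,0.01,0.16,0,0,0,-0.13,0.01,0.16,0,0,0,-0.13,0.01,0.16,0,0,0]
}}

```text
clock: 15.35
eef_pos: [379.3, -156.4, 282.4]
eef_rot: [-3.142, -0.0, -0.33]
wrist_force: [-0.5, -0.0, -0.1]
finger_gap: 0.7
finger_force: 0.0
```

```bash
python3 - <<'E'
from h import *
snap('top','t7');snap('side','s7')
e=lambda f,a,b,k:cv2.convertScaleAbs(cv2.resize(cv2.imread(f)[a:a+150,b:b+150],(k,k),interpolation=cv2.INTER_CUBIC),alpha=1.4)
cv2.imwrite('pics/c7.png',np.hstack([e('pics/s7.png',190,280,400),e('pics/t7.png',170,275,400)]))
E
```

```text
(no output)
```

View pics/c7.png

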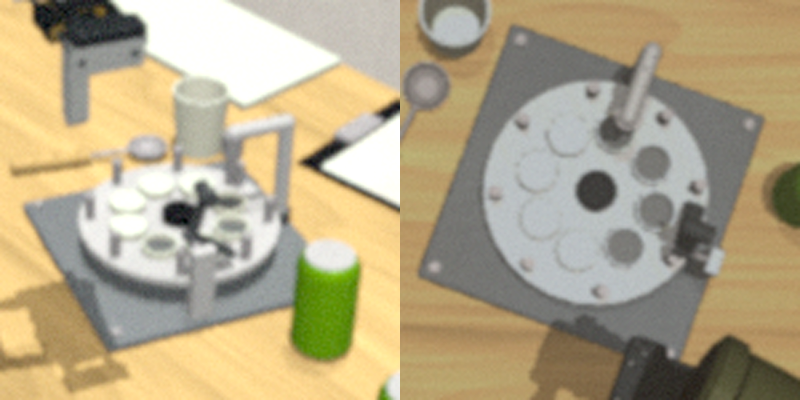

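The pawl is down, the wheel is one notch back with the open pot under the spout, and nothing around the machine has moved. I'm handing in.

```bash
python3 -c "
from cell import manip
print(manip.sign_off())"
```

```text
the job is handed in; nothing more can be done
None
```

The job is handed in; the simulator returned no verdict, but the last pictures show the wheel one notch back (about -0.76 rad, missed pot under the spout), the pawl down between the pins, and the things in view (tumbler, spoon, nearest can) where they stood.

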